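Tuck the control box cover under its rain flap and hold it down on the seal

ROBOT

A 7-joint arm with a two-finger parallel gripper is mounted at the origin on a cart in front of the work surface, level with it; the furniture and walls round the work are solid. World frame = base frame: x ahead of the robot, y to its left, z up, the work surface at z = 0. Lengths are in mm, angles in rad, forces in N, time in s.
With the tool pointing down it reaches from about 425 to 825 mm from the base axis. Payload 3.6 kg.
Tool frame: the origin (TCP) lies on the front face of the gripper's body, between the roots of the fingers; the fingertips stand 84 mm ahead of it and the grasp point (between the pads) lies 65 mm ahead of it; z points along the fingers, y is the line along which they close (so a half turn about z gives the same grasp; the last joint's range is limited). The gripper opens to 93 mm and grips with 3 to 60 N. Pads are 15 mm wide; open, the fingers measure 128 mm over their backs; the gripper's body (75 mm by 188 mm) begins 65 mm behind the grasp point.
Start: joints at [-1.282, 0.615, -0.013, 1.423, 0.008, 1.103, -0.04], TCP at [201.845, 617.84, 302.74] pointing down, gripper open.
Joint ranges: [-3.12, 3.12], [-0.3, 2.06], [-1.34, 1.32], [0.26, 2.42], [-1.36, 4.5], [0.01, 1.98], [-2.84, 2.84]. Speed limits (rad/s): [2.79, 2.79, 3.14, 3.14, 3.14, 3.14, 3.14].

INTERFACE

Orientations are given as a unit quaternion [w, x, y, z].
In Python, from plant import read_state, grab_frame, get_calibration, manip gives the robot as it stands.
- The arm moves only by the tool apply_moves, never from a script. Its argument "deltas" is one flat list of numbers, 5 for each row, row after row: the shift along the tool's x, y, z scaled (see below), then the turn about the tool's z scaled (see below), then the closure, from 0 (fully open) to 1 (shut). A call has 1 to 10 rows; each row is the pose to reach, as a shift and turn from the pose commanded when the call began, along the tool's axes at that moment; what a row does not reach only later rows make up. The controller multiplies each number of a shift by 200 mm and each number of a turn by 60 degrees. A row lasts 1/10 s, in which the tool goes at most 50 mm and 8.59 degrees, less where a joint would pass 70% of its speed; a pose out of reach is approached as far as the arm can. A call with a number of a shift or a turn outside -1 to 1 is refused whole. A call with a gripper value outside its range is refused whole. The fingers move at their own pace and stop on an object; the grip force is fixed at half the most. Time passes only in rows, so rows that repeat a pose let the fingers close. It gives the time, the measured TCP pose, the force, the opening and the grip force at its end, in the units of the state.
- read_state(): the state, without advancing time (a new reading comes with each control period).
- grab_frame(name): name is "scene" or "top"; returns (picture, depth): 384x512x3 uint8, red, green, blue; 384x512 float32, mm along the optical axis (not along the pixel's ray), 0 where there is no reading.
- get_calibration(name): a dict with "fov_y" (degrees; the focal length in pixels is half the picture's height over the tangent of half this angle, whatever the lens; pixels are square), "cx", "cy" (the principal point, pixels), "dist" ([k1, k2, p1, p2, k3] as OpenCV has them; the pictures are not rectified), "world_to_cam" (4x4, takes a point from world to camera coordinates). Camera axes: x right, y up, looking along -z (the intrinsics and any distortion apply to the point x, -y, -z); pixel columns grow to the right and rows downward; lengths in mm; the calibration is good to about 2 mm. A picture is of the moment at which its call begins. get_calibration takes no time and is no camera call.
- manip.sign_off(): hands the job in; it is judged then, once.
The state is a dict: "t": time; "joint_positions": joint angles; "joint_velocities": joint speeds; "effort": joint torques, N m; "position": TCP position; "eef_rot": TCP orientation; "wrist_force": force on the tool from outside, world axes, zero at the start; "torque": the same for the moment, N m; "width": opening from 0.0 (shut) to 1.0 (fully open); "grip_force": force on a finger pad.
Only numpy, scipy, OpenCV 4.12 (cv2) and the standard library are available. Lean on these libraries where they do the work, as an engineer would, in place of code of your own. Each camera call takes 0.05 s, during which the arm holds its last target. There are 200 camera calls.

TASK

Fit the loose cover plate on the sloping control box: take it by its handle, tuck its plain edge fully home under the overlapping rain flap without lifting the flap, then press the front edge down until the cover lies flat on its seat with the rubber seal squashed. Finish while still holding the cover pressed flat, ready for someone to put the screws in; do not let go. Leave the screw dish, the screwdriver and the meter where they are.

Things in the scene. Friction and masses are not known exactly. Their poses are not given: they have to be found in the camera images.
- roof: Sloping top of the heavy grey steel control box, which does not move. Origin: centre of the cover's seat, in the seat plane (z = 0), about 70 mm above the bench. x points up the 8 degree slope to the flap, y across, z square to the roof. The seat is two ledges 14 mm wide along the sides, x = -58 to 56 mm, open between. Outside them fixed cheeks 138 mm apart stand 8 mm above the seat.
- control_box: The box itself: 170 mm wide (y), 190 mm deep (x), about 60 mm high in front and 95 mm behind, two black cable glands on its front wall, circuit board inside. Origin at the centre of its underside; -x is its front.
- stop (a point): Middle of the fixed stop across the roof under the flap, at seat height, roof x = 55.5 mm: the front face of the rear deck, 8 mm high. The cover is home with its plain edge against it; its front edge then lies at about roof x = -50 mm. Axes as the roof's.
- flap_edge (a point): Middle of the free lower edge, underside, of the rain flap: grey sheet 164 mm wide, 2 mm thick (edge hem 3 mm), hinged at the back of the roof, lying on the rear deck and cheeks. This edge crosses the roof at roof x = 30.5 mm, underside 8 mm above the seat: a slot 8 mm high and 25 mm deep for the cover. Axes as the roof's when shut.
- flap (a joint): Hinge angle of the rain flap, rad: 0 shut, growing as it is lifted. It weighs 150 g and only its weight keeps it down. 0.05 rad lifts its edge 5 mm.
- seal (a joint): How far the rubber seal is squashed, m; 0 free, 0.004 when the cover lies flat. A black strip 9 mm wide, 106 mm long across the roof just inside its front edge, at roof x = -47 mm; free, its top stands 4 mm above the seat. It pushes back with 2.4 N at first, 5.6 N when squashed level: more than the cover's weight can hold down.
- cover_grip (a point): Centre of the loose cover's black handle bar. Cover: flat grey sheet 105 (x) x 130 (y) x 3 mm, 0.22 kg, lying on the bench, handle up. Bar along y, 12 mm thick in x, 14 high, 80 long, on two posts 68 mm apart (56 mm free between); its centre is 30 mm above the sheet's underside, 18 mm nearer the front edge than the sheet's middle. x points to the plain edge to tuck in, z up.
- tuck_edge (a point): Middle of the cover's plain edge (underside), the one that goes under the flap: 70.5 mm from the handle bar in +x of the cover. Axes as the cover's.
- front_edge (a point): Middle of the cover's front edge (underside), 34.5 mm from the handle bar in -x of the cover; two screw holes near this edge's corners. Axes as the cover's.
- screw_dish: Shallow round whitish dish with screws, 125 mm across, 24 mm high, near the robot. Origin at its underside. To be left alone.
- screwdriver: Blue-handled screwdriver, 209 mm long, 32 mm high, lying near the robot. Origin under its middle. To be left alone.
- meter: Yellow hand multimeter 132 x 72 x 43 mm, lying beyond the vice. Origin at its underside. To be left alone.

How it is judged:
By the outcome, as a careful person would: the job done as asked, in the order asked, and still so for the second after the job is handed in, while the arm keeps its last pose, push and grip.
It also fails if it takes over 32 s, if anything falls off the work surface, if the arm or the gripper's body presses on something with over 40 N, if the wrist force passes 120 N, or if a joint passes its speed limit or range.

## Working session

There is one attempt and no reset: what is moved stays moved. The work goes in short steps, Python scripts to look and compute and a tool call to move; the robot and the scene stay as the last step left them, time stands still between calls to the robot, and variables do not carry over. Pictures are saved under pics/ and viewed, at most 10 in all, crops included, and the job is handed in when it is done.

Besides the shell and the picture viewer there is one more tool, called after "Emit:" in YAML: its name, and indented under it one key for each argument. apply_moves: Moves the arm, as the interface text tells. Shifts and turns lie within -1 to 1; 1 stands for 200 mm of shift or 60 degrees of turn. Its arguments: {"type":"object","properties":{"deltas":{"type":"array"}},"required":["deltas"]}

```bash
ls; mkdir -p pics
python3 - <<'E'
from plant import read_state, grab_frame, get_calibration, manip
import cv2,numpy as np
print(read_state())
for n in("scene","top"):
    p,d=grab_frame(n); cv2.imwrite(f"pics/{n}0.png",p[:,:,::-1]); np.savez(f"{n}0.npz",p=p,d=d)
    print(n,get_calibration(n),(d>0).mean())
E
```

```text
pics
{'t': 0.0, 'joint_positions': array([-1.28150219,  0.61591178, -0.01264758,  1.42487239,  0.00809692,
        1.1033744 , -0.04038796]), 'joint_velocities': array([ 0.00059445, -0.00012623,  0.00230496,  0.00059091,  0.00011956,
       -0.00022619,  0.00057464]), 'effort': array([ 4.42850624e-04, -4.58938801e+01,  2.08929121e-01, -1.65744567e+01,
       -6.10978715e-02,  2.05248868e-02,  2.47541011e-04]), 'position': array([201.66877615, 617.32998252, 301.59441457]), 'eef_rot': array([-1.90661978e-04,  1.57191061e-01,  9.87567409e-01, -1.24354836e-03]), 'wrist_force': array([ 0.26561388, -0.52890944,  0.10810021]), 'torque': array([0.00554842, 0.01795719, 0.0183859 ]), 'grip_force': 0.0, 'width': 0.9955499485871686}
scene {'fov_y': 51.90413098361958, 'cx': 252.85729481650623, 'cy': 190.25401351931603, 'dist': array([-0.13482348,  0.        ,  0.        ,  0.        ,  0.        ]), 'world_to_cam': array([[ 8.74080382e-01, -4.85694919e-01,  9.16145035e-03,
        -4.55762613e+02],
       [ 3.44909976e-01,  6.33776607e-01,  6.92361409e-01,
        -2.52367352e+02],
       [-3.42082731e-01, -6.02019649e-01,  7.21492721e-01,
        -9.48383433e+02],
       [ 0.00000000e+00,  0.00000000e+00,  0.00000000e+00,
         1.00000000e+00]])} 0.9909718831380209
top {'fov_y': 55.13234241948986, 'cx': 259.11590590031665, 'cy': 190.59232990291673, 'dist': array([-0.05563446,  0.        ,  0.        ,  0.        ,  0.        ]), 'world_to_cam': array([[-2.22639083e-02, -9.99748830e-01,  2.56829414e-03,
         4.23140436e+00],
       [ 9.91783281e-01, -2.17626669e-02,  1.26064703e-01,
        -5.44192143e+02],
       [-1.25977147e-01,  5.35388418e-03,  9.92018697e-01,
        -1.03060407e+03],
       [ 0.00000000e+00,  0.00000000e+00,  0.00000000e+00,
         1.00000000e+00]])} 0.9959513346354166
```

View pics/scene0.png

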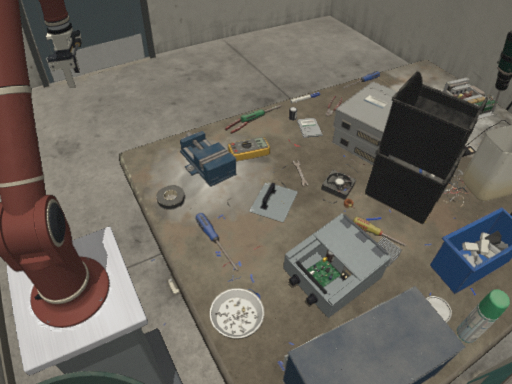

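View pics/top0.png

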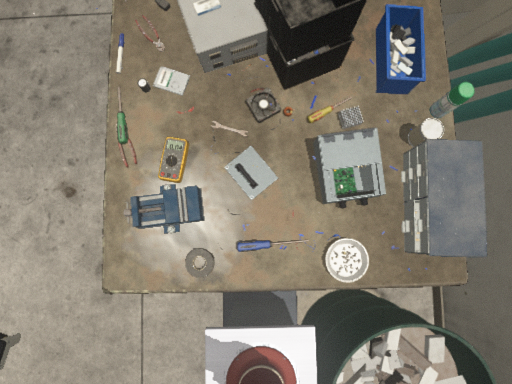

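```bash
cat > h.py <<'E'
import numpy as np,cv2
from plant import read_state, grab_frame, get_calibration, manip
class Cam:
    def __init__(s,n):
        c=get_calibration(n); f=192/np.tan(np.radians(c["fov_y"]/2))
        s.K=np.array([[f,0,c["cx"]],[0,f,c["cy"]],[0,0,1]]); s.d=c["dist"]; W=c["world_to_cam"]
        s.R=np.diag([1,-1,-1])@W[:3,:3]; s.t=np.diag([1,-1,-1])@W[:3,3]; s.C=-s.R.T@s.t
    def ray(s,uv):
        uv=np.asarray(uv,float).reshape(-1,1,2)
        n=cv2.undistortPoints(uv,s.K,s.d)[:,0]
        return np.c_[n,np.ones(len(n))]   # camera, z=1
    def atdepth(s,uv,d): return (s.ray(uv)*np.asarray(d).reshape(-1,1)-s.t)@s.R
    def atz(s,uv,z):
        r=s.ray(uv)@s.R; return s.C+r*((z-s.C[2])/r[:,2])[:,None]
    def proj(s,P): return cv2.projectPoints(np.asarray(P,float).reshape(-1,3),cv2.Rodrigues(s.R)[0],s.t,s.K,s.d)[0][:,0]
    def cloud(s,depth):
        v,u=np.mgrid[:384,:512]; return s.atdepth(np.c_[u.ravel(),v.ravel()],depth.ravel()).reshape(384,512,3)
def tri(c1,p1,c2,p2):
    A=[];b=[]
    for c,p in((c1,p1),(c2,p2)):
        r=(c.ray(p)@c.R)[0]; r/=np.linalg.norm(r); M=np.eye(3)-np.outer(r,r); A.append(M);b.append(M@c.C)
    x=np.linalg.lstsq(np.vstack(A),np.hstack(b),rcond=None)[0]
    return x,[np.linalg.norm(A[i]@x-b[i]) for i in(0,1)]
E
python3 - <<'E'
from h import *
for n,(u0,v0,w,hh) in {"scene":(240,170,165,155),"top":(215,115,180,105)}.items():
    z=np.load(n+"0.npz"); c=Cam(n); X=c.cloud(z["d"])
    k=4 if n=="top" else 3.8
    cv2.imwrite(f"pics/{n}0c.png",cv2.resize(z["p"][v0:v0+hh,u0:u0+w,::-1],None,fx=k,fy=k,interpolation=cv2.INTER_CUBIC))
    Z=X[...,2]
    print(n,"bench", [np.round(X[p],1) for p in ([(172,262),(215,285),(155,265)] if n=="top" else [(230,280),(185,262)])])
    if n=="top":
        print(np.round(Z[140:200:3,222:282:3]).astype(int)); print(np.round(Z[125:212:4,310:392:4]).astype(int))
E
```

```text
scene bench [array([561.6, -82.4,   1.2]), array([607.4,  96.6,  -3.1])]
top bench [array([604.3, -17.9,   2.6]), array([473.9, -83.2,  -1.1]), array([ 6.569e+02, -2.820e+01, -4.000e-01])]
[[   3   -5   -1 1091   -1   -3   -6   -2    1   -1   -3   -2    2   -1
     1    0   -1   -2    0    2]
 [  -1    0   -4   -7    2   -1    2   -5    0    1   -3    0    0   -2
     1    0    1   -1   -2   -2]
 [  -3   -3   -2   -1    1   -1    1   -2    0   -4    1    1   -1    1
     4    0   -3   -3    0   -4]
 [   2    4   -2   -3   -3    0   -8   -3    6   -1    2    0    5   -3
     3    0   -2   -1   -1    2]
 [  -3   -4   -5   -1   -2    2    3    2    4    3    3    5    1   -3
     3    0   -1    0   -1    1]
 [   2   -1   -2    0   -1    2   -2    2   -2    2    4    3    5    2
    -2    1   -1    2   -1   -3]
 [  -1    2    1   -1    4    2    1    3    2    4    4   -1    3    3
     3    0    2   -2   -3    0]
 [  -3   -2   -1    1    1    2   -1    5   -1    5    2    8    0    1
     5   -1   -1   -2   -3   -4]
 [  -2    2    3    8    2   35   36    1    4    2    4    3    2    3
[... 2910 characters left out ...]
8
     7    5   67   64   72    3   -2]
 [   2   -2    0   29   77 1091   65   16   13   18   10   11    7    9
     7   10   65   59   77    0   -3]
 [   0    1    1   17   72   75   63   11   10   12   68   68   64   67
    65   64   62   62   66    1   -3]
 [  -3   -3    2    3   72   73   64   67   66   57   59   55   63   61
    37   17    0   -1   -2   -2   -1]
 [  -4    0    2   -1   70   68   55   35   38    1    2    1   -2   32
    32   -1    0   -2   -1    0    0]
 [  -2    2   -2    1    0    2    1   -1   38    0    3   -3    3    1
    -1    1    1    1   -1   -1    3]
 [   1    3    3   -1    2   -1   -1    1    2   -1   -1    0    0    4
    -2   -4   -2   -4   -1    3    0]]
```

View pics/scene0c.png

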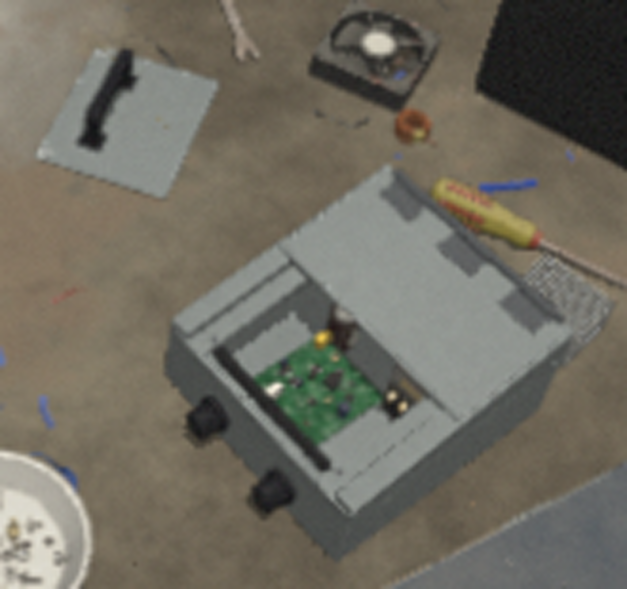

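View pics/top0c.png

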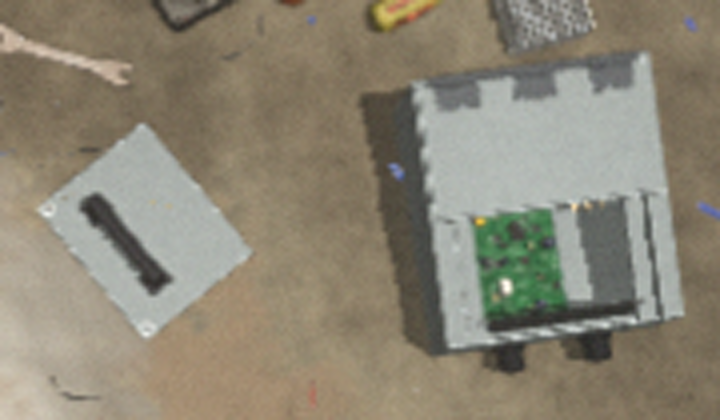

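The scene crop shows the cover at crop px (130,120) with its bar nearer the holed front edge. The box has the seal running (217,348)–(325,467) and the flap's free edge (285,243)–(462,418). In the top crop the cover corners are (143,125), (252,252), (148,337), (38,212), the bar runs (92,203)–(160,285), and the seal runs (490,327)–(637,305).

```bash
cat > m1.py <<'E'
from h import *
cs={n:Cam(n) for n in("scene","top")}; im={n:np.load(n+"0.npz") for n in cs}
off={"scene":(240,170,3.8),"top":(215,115,4)}
def px(n,p):
    a,b,k=off[n]; return np.array([(p[0]+.5)/k-.5+a,(p[1]+.5)/k-.5+b])
# cover sheet: low-saturation bright mask -> outline on z=3
seed={"scene":px("scene",(150,130)),"top":px("top",(180,200))}
for n,c in cs.items():
    hsv=cv2.cvtColor(im[n]["p"],cv2.COLOR_RGB2HSV); m=((hsv[...,1]<45)&(hsv[...,2]>105)).astype(np.uint8)
    m=cv2.morphologyEx(m,cv2.MORPH_OPEN,np.ones((2,2)))
    _,lab=cv2.connectedComponents(m); s=seed[n].round().astype(int); L=lab==lab[s[1],s[0]]
    ct=max(cv2.findContours(L.astype(np.uint8),cv2.RETR_EXTERNAL,cv2.CHAIN_APPROX_NONE)[0],key=cv2.contourArea)
    hull=cv2.convexHull(ct).reshape(-1,2); print(n,"area",L.sum(),"hull",len(hull))
    r=cv2.minAreaRect(c.atz(hull,3)[:,:2].astype(np.float32)); print(" rect",np.round(r[0],1),np.round(r[1],1),round(r[2],1))
    dk=((hsv[...,2]<60)&(cv2.pointPolygonTest is not None)).astype(np.uint8)
    pm=np.zeros_like(dk); cv2.fillConvexPoly(pm,hull,1); d=dk&pm
    v,u=np.nonzero(d); P=c.atz(np.c_[u,v],37)[:,:2].astype(np.float32); r=cv2.minAreaRect(P); print(" bar@37",len(u),np.round(r[0],1),np.round(r[1],1),round(r[2],1))
    X=c.cloud(im[n]["d"])[pm>0]; h=X[(X[:,2]>30)&(X[:,2]<44)]; r=cv2.minAreaRect(h[:,:2].astype(np.float32)); print(" bar depth",len(h),np.round(np.median(h,0),1),np.round(r[0],1),np.round(r[1],1),round(r[2],1))
    s2=X[X[:,2]<12]; print(" sheet z",np.median(s2[:,2]).round(1))
T=lambda a,b:tri(cs["top"],px("top",a),cs["scene"],px("scene",b))
pts={"cov tuckL":((143,125),(217,83)),"cov tuckR":((252,252),(163,194)),"cov frR":((148,337),(38,156)),"cov frL":((38,212),(102,50)),
"barL":((92,203),(122,60)),"barR":((160,285),(92,138)),
"sealL":((490,327),(217,348)),"sealR":((637,305),(325,467)),"flapL":((433,215),(285,243)),"flapR":((667,190),(462,418)),
"frontL":((445,350),(172,325)),"frontR":((683,318),(340,514)),"rearL":((412,85),(390,168)),"rearR":((650,55),(570,340))}
for k,(a,b) in pts.items():
    x,e=T(a,b); print(k,np.round(x,1),np.round(e,1))
X=cs["top"].cloud(im["top"]["d"])
q=X[132:160,322:375].reshape(-1,3); q=q[(q[:,2]>75)&(q[:,2]<110)]
A=np.c_[q[:,:2],np.ones(len(q))]; co=np.linalg.lstsq(A,q[:,2],rcond=None)[0]; 
for _ in range(3):
    r=q[:,2]-A@co; k=abs(r)<5; co=np.linalg.lstsq(A[k],q[k,2],rcond=None)[0]
print("flap plane",co,"tilt",np.degrees(np.arctan(np.hypot(*co[:2]))),"yaw",np.degrees(np.arctan2(co[1],co[0])))
np.save("plane.npy",co)
E
python3 m1.py
```

```text
scene area 5371 hull 21
 rect [486.1 143. ] [293.8 474. ] 52.9
 bar@37 525 [482.2 119.8] [238.7 311.2] 49.6
 bar depth 284 [509.8 162.6  36.1] [524.  141.2] [297.4 234.2] 75.2
 sheet z 1.3
top area 8057 hull 19
 rect [512.5 173.5] [342.3 459.5] 59.7
 bar@37 20 [550.6 178.2] [ 69.2 344.5] 14.2
 bar depth 590 [568.2 263.5  32.7] [533.7 174.9] [321.7 235.4] 77.6
 sheet z -0.7
cov tuckL [683.6  16.1   4.3] [1.5 1.5]
cov tuckR [583.4 -63.2   9. ] [1.8 1.8]
cov frR [521.7  15.6   6.1] [2. 2.]
cov frL [6.215e+02 9.550e+01 6.000e-01] [1. 1.]
barL [618.7  54.7  27.6] [2.6 2.6]
barR [560.6   5.2  15.5] [0.3 0.3]
sealL [ 517.5 -225.6   67.6] [1.4 1.4]
sealR [ 528.9 -329.4   68.6] [3.3 3.3]
flapL [ 595.3 -186.2   82.5] [1.5 1.5]
flapR [ 609.1 -350.5   88.4] [1. 1.]
frontL [ 503.  -194.3   63.3] [0.7 0.7]
frontR [ 518.  -360.3   71.3] [4.1 4.1]
rearL [ 687.3 -174.5   93.8] [0.2 0.2]
rearR [ 704.1 -342.8   92.3] [2.5 2.5]
flap plane [ 0.15515035  0.01881331 -4.93458057] tilt 8.882718589349164 yaw 6.9138504895397785
```

```bash
cat > m2.py <<'E'
from h import *
cs={n:Cam(n) for n in("scene","top")}; im={n:np.load(n+"0.npz") for n in cs}
def rect(P):
    r=cv2.minAreaRect(P[:,:2].astype(np.float32)); return np.round(r[0],1),np.round(r[1],1),round(r[2],1)
box={"scene":(248,180,300,224),"top":(222,144,280,202)}
boxR={"scene":(284,210,395,318),"top":(316,126,388,207)}
for n,c in cs.items():
    p=im[n]["p"].astype(int); g=p[...,2]-p[...,0]; V=p.max(2)
    def crop(m,b):
        o=np.zeros(m.shape,np.uint8); o[b[1]:b[3],b[0]:b[2]]=m[b[1]:b[3],b[0]:b[2]]; return o
    def big(m):
        _,lab,st,_=cv2.connectedComponentsWithStats(m,connectivity=4); return lab==1+np.argmax(st[1:,4])
    L=big(crop((g>-6)&(V>85),box[n])); hull=cv2.convexHull(np.argwhere(L)[:,::-1].astype(np.float32)).reshape(-1,2)
    print(n,"sheet",L.sum(),rect(c.atz(hull,3)))
    pm=np.zeros(L.shape,np.uint8); cv2.fillConvexPoly(pm,hull.round().astype(int),1)
    B=big(pm&(V<75).astype(np.uint8)); uv=np.argwhere(B)[:,::-1]
    print(" bar dark",len(uv),*[rect(c.atz(uv,z)) for z in(37,30)])
    X=c.cloud(im[n]["d"]); h=X[(pm>0)&(X[...,2]>31)&(X[...,2]<43)]; print(" bar depth",len(h),np.median(h[:,2]).round(1),rect(h),"mean",h.mean(0).round(1))
    # seal: dark neutral
    D=crop((V<45)&(p[...,1]-p[...,0]<12),boxR[n]); 
    _,lab,st,ce=cv2.connectedComponentsWithStats(D,connectivity=8)
    for i in range(1,len(st)):
        if st[i,4]>25: 
            uv=np.argwhere(lab==i)[:,::-1]; print(" dark",st[i],rect(c.atz(uv,70)))
E
python3 m2.py
```

```text
scene sheet 969 (array([601.5,  18.2]), array([128.9, 104. ]), 38.3)
 bar dark 134 (array([581.5,  16.3]), array([99.1, 20.9]), 38.2) (array([585.1,  21.8]), array([99.9, 21. ]), 38.2)
 bar depth 88 36.9 (array([587.2,  29.8]), array([76.7, 12.2]), 38.4) mean [585.1  27.5  36.8]
 dark [297 262  29  31  55] (array([ 519.2, -278.8]), array([ 5.4, 98.3]), 6.4)
 dark [290 275  10  10  59] (array([ 482.7, -265.9]), array([24. , 21.1]), 60.8)
 dark [307 294  10  11  67] (array([ 487.3, -326.6]), array([23.2, 21. ]), 0.7)
top sheet 1279 (array([604.2,  15.9]), array([127.9, 103.8]), 38.2)
 bar dark 107 (array([589.8,  30.1]), array([79.6, 14.6]), 39.1) (array([591. ,  30.3]), array([80.2, 14.7]), 39.1)
 bar depth 112 35.7 (array([593.6,  29.1]), array([79.5, 11.8]), 38.1) mean [593.3  29.   35.7]
```

The two views agree: the sheet is 129 × 104 mm, centred near (603, 17), the bar centre is about (590.5, 30.3), its top z is about 36–37, and cover yaw is -51.7°. I'll move toward it now.

Emit:
apply_moves:
  deltas: [-0.92, -0.73, 0, 0, 0, -0.92, -0.73, 0, 0, 0, -0.92, -0.73, 0, 0, 0, -0.92, -0.73, 0, 0, 0, -0.92, -0.73, 0, 0, 0, -0.92, -0.73, 0, 0, 0]

```text
t: 0.7
position: [335.8, 416.1, 302.6]
eef_rot: [0.001, 0.163, 0.987, -0.002]
wrist_force: [0.6, 0.7, 0.1]
width: 1.004
grip_force: 0.0
```

Emit:
apply_moves:
  deltas: [-0.92, -0.73, 0, 0, 0, -0.92, -0.73, 0, 0, 0, -0.92, -0.73, 0, 0, 0, -0.92, -0.73, 0, 0, 0, -0.92, -0.73, 0, 0, 0, -0.92, -0.73, 0, 0, 0]

```text
t: 1.3
position: [463.9, 220.8, 302.5]
eef_rot: [0.001, 0.162, 0.987, -0.001]
wrist_force: [-0.9, -0.0, -0.1]
width: 1.002
grip_force: 0.0
```

Emit:
apply_moves:
  deltas: [-0.9, -0.73, 0, 0.56, 0, -0.9, -0.73, 0, 0.56, 0, -0.9, -0.73, 0, 0.56, 0, -0.9, -0.73, 0, 0.56, 0, -0.9, -0.73, 0, 0.56, 0, -0.9, -0.73, 0, 0.56, 0]

```text
t: 1.9
position: [588.5, 27.1, 302.2]
eef_rot: [0.001, 0.439, 0.899, -0.001]
wrist_force: [-0.2, -0.5, -0.7]
width: 0.998
grip_force: 0.0
```

```bash
cat >> h.py <<'E'
from scipy.spatial.transform import Rotation as Ro
def show():
    s=read_state(); w,x,y,z=s["eef_rot"]; R=Ro.from_quat([x,y,z,w]).as_matrix()
    print("t %.2f"%s["t"],"pos",np.round(s["position"],1),"toolY yaw %.1f"%np.degrees(np.arctan2(R[1,1],R[0,1])),"F",np.round(s["wrist_force"],1),"M",np.round(s["torque"],2),"w %.3f g %.1f"%(s["width"],s["grip_force"])); return s,R
def to(target,yaw=None):
    s,R=show(); d=R.T@(np.array(target)-s["position"]); k=d/200
    yw=np.degrees(np.arctan2(R[1,1],R[0,1])); print("row shift",np.round(k,3),"turn",0 if yaw is None else round((((yw-yaw)+90)%180-90)/60,3))
E
python3 - <<'E'
from h import *
to([590.5,30.3,160],38.3)
p,d=grab_frame("top"); cv2.imwrite("pics/top1.png",p[:,:,::-1]); np.savez("top1.npz",p=p,d=d)
p,d=grab_frame("scene"); np.savez("scene1.npz",p=p,d=d)
E
```

```text
t 1.90 pos [588.5  27.1 302.2] toolY yaw 37.9 F [-0.2 -0.5 -0.7] M [-0.03  0.05 -0.01] w 0.998 g 0.0
row shift [0.009 0.019 0.711] turn -0.006
```

Emit:
apply_moves:
  deltas: [0.009, 0.019, 0.25, -0.006, 0, 0.009, 0.019, 0.5, -0.006, 0, 0.009, 0.019, 0.75, -0.006, 0, 0.009, 0.019, 0.85, -0.006, 0, 0.009, 0.019, 0.85, -0.006, 0]

```text
t: 2.5
position: [585.6, 38.7, 129.2]
eef_rot: [-0.004, 0.431, 0.902, -0.001]
wrist_force: [-0.9, 0.1, 0.3]
width: 1.0
grip_force: 0.0
```

Run:
```python
from h import *
to([590.5,30.3,96],38.3)
p,d=grab_frame("scene"); cv2.imwrite("pics/scene2.png",cv2.resize(p[150:260,210:350,::-1],None,fx=5,fy=5,interpolation=cv2.INTER_CUBIC))
```

```text
t 2.50 pos [585.6  38.7 129.2] toolY yaw 38.9 F [-0.9  0.1  0.3] M [-0.04 -0.01 -0.04] w 1.000 g 0.0
row shift [-0.049 -0.006  0.166] turn 0.01
```

View pics/scene2.png

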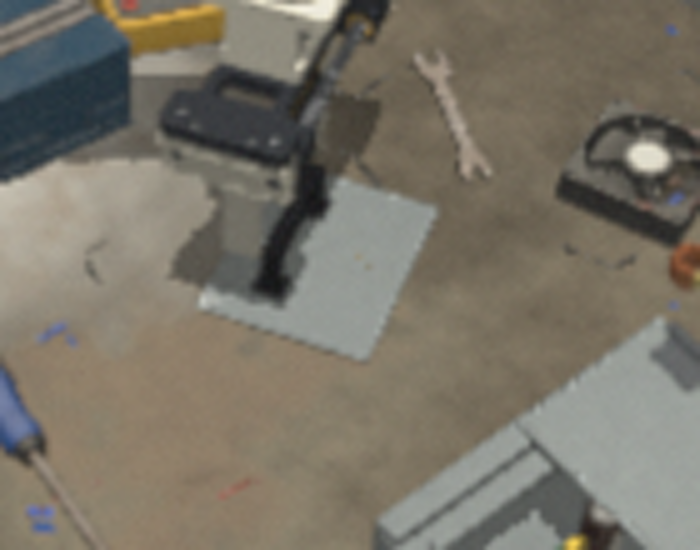

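The picture shows the open gripper over the handle, with the near finger beside the bar's lower end at about (250,280). I'm offset by 10 mm, so I'll correct that first.

Emit:
apply_moves:
  deltas: [0, 0, 0, 0, 0, 0, 0, 0, 0, 0, 0, 0, 0, 0, 0]

```text
t: 2.85
position: [589.4, 35.4, 134.5]
eef_rot: [0.001, 0.433, 0.901, 0.001]
wrist_force: [0.7, -0.3, 0.7]
width: 1.0
grip_force: 0.0
```

Run:
```python
from h import *
to([590.5,30.3,96],38.3)
```

```text
t 2.85 pos [589.4  35.4 134.5] toolY yaw 38.7 F [ 0.7 -0.3  0.7] M [-0.07 -0.01  0.04] w 1.000 g 0.0
row shift [-0.023 -0.013  0.193] turn 0.007
```

Emit:
apply_moves:
  deltas: [-0.023, -0.013, 0, 0.007, 0, -0.023, -0.013, 0.04, 0.007, 0, -0.023, -0.013, 0.08, 0.007, 0, -0.023, -0.013, 0.12, 0.007, 0, -0.023, -0.013, 0.16, 0.007, 0, -0.023, -0.013, 0.19, 0.007, 0, -0.023, -0.013, 0.19, 0.007, 0, -0.023, -0.013, 0.19, 0.007, 0]

```text
t: 3.65
position: [589.5, 29.9, 94.5]
eef_rot: [-0.0, 0.436, 0.9, -0.0]
wrist_force: [0.5, 0.8, 0.4]
width: 1.0
grip_force: 0.0
```

Run:
```python
from h import *
to([590.5,30.3,96],38.3)
```

```text
t 3.65 pos [589.5  29.9  94.5] toolY yaw 38.2 F [0.5 0.8 0.4] M [-0.06  0.01 -0.04] w 1.000 g 0.0
row shift [-0.002  0.005 -0.007] turn -0.001
```

Emit:
apply_moves:
  deltas: [0, 0, -0.004, 0, 0.3, 0, 0, -0.004, 0, 1, 0, 0, -0.004, 0, 1, 0, 0, -0.004, 0, 1, 0, 0, -0.004, 0, 1, 0, 0, -0.004, 0, 1]

```text
t: 4.25
position: [589.9, 30.1, 96.1]
eef_rot: [0.001, 0.436, 0.9, 0.0]
wrist_force: [1.5, 0.7, 3.5]
width: 0.858
grip_force: 30.0
```

Run:
```python
from h import *
show()
p,d=grab_frame("scene"); cv2.imwrite("pics/scene3.png",cv2.resize(p[150:260,210:350,::-1],None,fx=5,fy=5,interpolation=cv2.INTER_CUBIC))
```

```text
t 4.25 pos [589.9  30.1  96.1] toolY yaw 38.3 F [1.5 0.7 3.5] M [ 0.08 -0.09 -0.01] w 0.858 g 30.0
```

Emit:
apply_moves:
  deltas: [0, 0, -0.05, 0, 1, 0, 0, -0.15, 0, 1, 0, 0, -0.3, 0, 1, 0, 0, -0.45, 0, 1, 0, 0, -0.58, 0, 1, 0, 0, -0.62, 0, 1, 0, 0, -0.62, 0, 1, 0, 0, -0.62, 0, 1]

```text
t: 5.1
position: [588.4, 29.8, 218.1]
eef_rot: [-0.001, 0.436, 0.9, -0.001]
wrist_force: [-0.5, -0.3, -2.4]
width: 0.859
grip_force: 30.0
```

```bash
cat > m3.py <<'E'
from h import *
cs={n:Cam(n) for n in("scene","top")}; im={n:np.load(n+"0.npz") for n in cs}
# roof points, sub-pixel: lines fitted to gradient peaks along given segments
def line(n,a,b,half=4,trim=.12):
    g=cv2.GaussianBlur(cv2.cvtColor(im[n]["p"],cv2.COLOR_RGB2GRAY).astype(np.float32),(0,0),.6)
    a,b=np.array(a,float),np.array(b,float); t=(b-a)/np.linalg.norm(b-a); nn=np.array([-t[1],t[0]]); P=[]
    for s in np.linspace(trim,1-trim,40):
        o=np.arange(-half,half+.01,.2); q=(a+s*(b-a)+o[:,None]*nn).astype(np.float32)
        v=cv2.remap(g,q[:,:1],q[:,1:],cv2.INTER_LINEAR)[:,0]; d=abs(np.gradient(v)); 
        if d.max()>1: k=d>.5*d.max(); j=np.argmax(d); k&=abs(o-o[j])<1.2; P.append(a+s*(b-a)+nn*(o[k]*d[k]).sum()/d[k].sum())
    vx,vy,x,y=cv2.fitLine(np.array(P,np.float32),cv2.DIST_HUBER,0,.01,.01).ravel(); r=(np.array(P)-[x,y])@[-vy,vx]
    return np.cross([x,y,1],[x+vx*50,y+vy*50,1]),np.median(abs(r))
def X(l,m): p=np.cross(l,m); return p[:2]/p[2]
off={"scene":(240,170,3.8),"top":(215,115,4)}
px=lambda n,p:np.array([(p[0]+.5)/off[n][2]-.5+off[n][0],(p[1]+.5)/off[n][2]-.5+off[n][1]])
Q={"top":dict(fl=(433,215),fr=(667,190),rl=(412,85),rr=(650,55),bl=(445,350),br=(683,318)),
   "scene":dict(fl=(285,243),fr=(462,418),rl=(390,168),rr=(570,340),bl=(172,325),br=(340,514))}
# left/right sides of flap, free edge (interior only), front roof edge
C={}
for n in Q:
    q={k:px(n,v) for k,v in Q[n].items()}; L={}
    for nm,a,b,tr in(("free","fl","fr",.2),("left","fl","rl",.12),("right","fr","rr",.12),("front","bl","br",.12),("cl","bl","fl",.12),("cr","br","fr",.12)):
        L[nm],r=line(n,q[a],q[b],2.5,tr); print(n,nm,"resid %.2f"%r)
    C[n]=dict(fl=X(L["free"],L["left"]),fr=X(L["free"],L["right"]),bl=X(L["front"],L["cl"]),br=X(L["front"],L["cr"]))
for k in C["top"]:
    x,e=tri(cs["top"],C["top"][k],cs["scene"],C["scene"][k]); print(k,np.round(C["top"][k],1),np.round(C["scene"][k],1),np.round(x,1),np.round(e,1))
E
python3 m3.py
python3 - <<'E'
from h import *
show()
p,d=grab_frame("scene"); cv2.imwrite("pics/scene4.png",cv2.resize(p[110:270,210:400,::-1],None,fx=3.5,fy=3.5,interpolation=cv2.INTER_CUBIC)); np.savez("scene4.npz",p=p,d=d)
E
```

```text
top free resid 0.32
top left resid 0.31
top right resid 0.09
top front resid 0.96
top cl resid 0.14
top cr resid 0.07
scene free resid 0.08
scene left resid 0.12
scene right resid 0.07
scene front resid 0.57
scene cl resid 0.07
scene cr resid 0.04
fl [322.1 170.2] [312.9 233.7] [ 590.8 -184.1   82.2] [1. 1.]
fr [381.4 162.7] [361.1 281.4] [ 608.5 -352.3   83.8] [0.9 0.9]
bl [326.4 201.4] [286.2 252.4] [ 504.9 -194.3   73.2] [0.1 0.1]
br [385.6 193.3] [330.5 306.2] [ 520.8 -362.8   66.5] [4.1 4.1]
t 5.10 pos [588.4  29.8 218.1] toolY yaw 38.2 F [-0.5 -0.3 -2.4] M [ 0.03 -0.   -0.02] w 0.859 g 30.0
```

View pics/scene4.png

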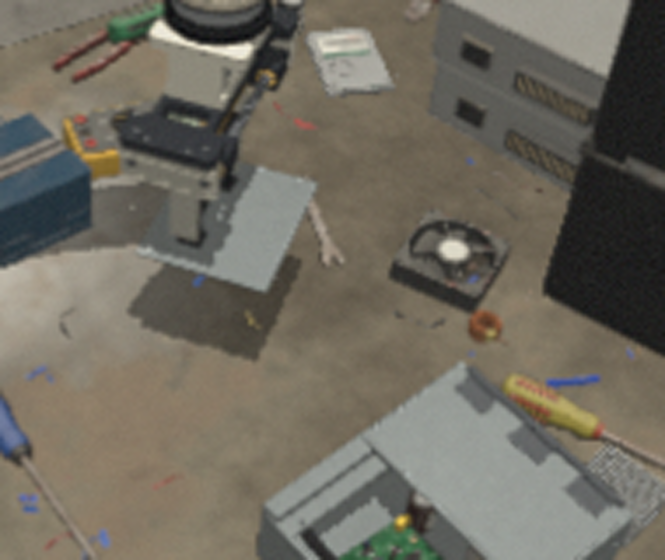

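Emit:
apply_moves:
  deltas: [-0.12, -0.16, 0, 0, 1, -0.3, -0.38, 0, 0, 1, -0.49, -0.62, 0, 0, 1, -0.49, -0.62, 0, 0, 1, -0.49, -0.62, 0, 0, 1]

```text
t: 5.65
position: [550.6, -128.8, 218.2]
eef_rot: [-0.001, 0.44, 0.898, -0.002]
wrist_force: [0.6, 0.1, -1.1]
width: 0.862
grip_force: 30.0
```

Emit:
apply_moves:
  deltas: [-0.12, -0.16, 0, -0.13, 1, -0.24, -0.31, 0, -0.26, 1, -0.36, -0.46, 0, -0.39, 1, -0.49, -0.62, 0, -0.52, 1, -0.49, -0.62, 0, -0.65, 1, -0.49, -0.62, 0, -0.78, 1, -0.49, -0.62, 0, -0.9, 1, -0.49, -0.62, 0, -0.963, 1, -0.49, -0.62, 0, -0.963, 1, -0.49, -0.62, 0, -0.963, 1]

```text
t: 6.65
position: [516.5, -276.1, 218.7]
eef_rot: [-0.0, -0.053, 0.999, 0.001]
wrist_force: [-0.3, 0.2, -0.9]
width: 0.859
grip_force: 30.0
```

```bash
cat > m4.py <<'E'
from h import *
import sys
n=sys.argv[1]
s,R=show(); c=Cam("scene"); t=c.cloud
p,d=grab_frame("scene"); np.savez(n+".npz",p=p,d=d)
pt,dt=grab_frame("top"); np.savez(n+"t.npz",p=pt,d=dt)
X=c.cloud(d); y=R[:,1]*np.sign(R[1,1]); e=np.array([y[1],-y[0],0]); B=s["position"]-[0,0,66]
L=(X-B)@np.c_[e,y,[0,0,1]]   # cover-like frame about the bar
z=L[...,2]; m=(abs(L[...,1])<60)&(L[...,0]>15)&(L[...,0]<66)&(abs(z+27)<18)
A=np.c_[L[m][:,:2],np.ones(m.sum())]; k=np.ones(len(A),bool)
for _ in range(5): co=np.linalg.lstsq(A[k],z[m][k],rcond=None)[0]; k=abs(z[m]-A@co)<4
print("sheet pts",m.sum(),k.sum(),"pitch(nose up) %.2f deg roll %.2f z at bar %.1f (-27 level)"%(*np.degrees(np.arctan(co[:2])),co[2]))
cv2.imwrite(f"pics/{n}.png",cv2.resize(p[150:330,230:410,::-1],None,fx=3.3,fy=3.3,interpolation=cv2.INTER_CUBIC))
E
python3 m4.py s5; python3 -c "
from h import *
to([514.9,-277.7,190],96)"
```

```text
t 6.65 pos [ 516.5 -276.1  218.7] toolY yaw 96.1 F [-0.3  0.2 -0.9] M [0.04 0.04 0.04] w 0.859 g 30.0
sheet pts 205 202 pitch(nose up) 0.00 deg roll 0.70 z at bar -26.3 (-27 level)
t 6.75 pos [ 516.3 -276.7  219.1] toolY yaw 96.0 F [ 0.4  0.5 -1.7] M [0.03 0.02 0.  ] w 0.857 g 30.0
row shift [ 0.008 -0.005  0.145] turn 0.001
```

View pics/s5.png

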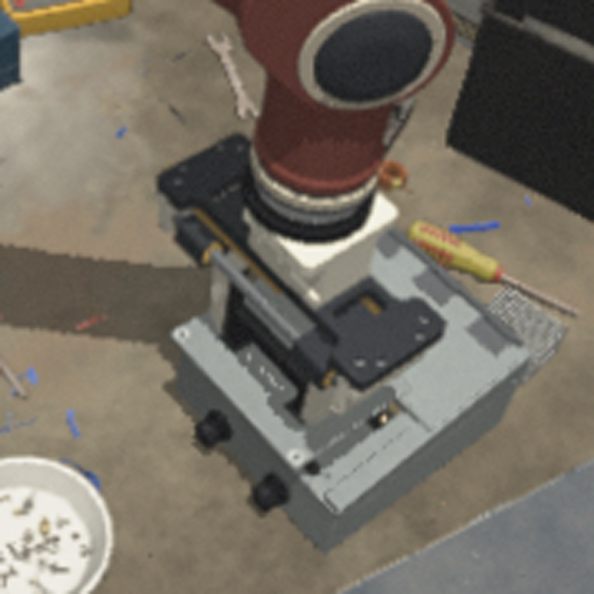

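The cover is level and held over the front of the box. The holes in its front edge show at (183,332) and (296,457). I'll check robot against camera by projecting the predicted corners.

Run:
```python
from h import *
s,R=show(); y=R[:,1]; e=np.array([y[1],-y[0],0]); B=s["position"]-[0,0,66]
c=Cam("scene")
for a,b in((-34.5,65),(-34.5,-65)):
    P=B+a*e+b*y-[0,0,27]; print((c.proj(P)[0]-[230,150]+.5)*3.3-.5)
# visible front edge: bright-to-dark corner detection
p=np.load("s5.npz")["p"].astype(int); print(p[245:262,278:292].sum(2)//3)
for q in((172,330),(296,468)): # observed -> plane z
    uv=(np.array(q)+.5)/3.3-.5+[230,150]; P=c.atz(uv,B[2]-27)[0]-B; print("obs corner cover frame",P@e,P@y)
for q in((183,332),(296,457)):
    uv=(np.array(q)+.5)/3.3-.5+[230,150]; P=c.atz(uv,B[2]-27)[0]-B; print("hole cover frame",P@e,P@y)
```

```text
t 6.75 pos [ 516.3 -276.7  219.1] toolY yaw 96.0 F [ 0.4  0.5 -1.7] M [0.03 0.02 0.  ] w 0.857 g 30.0
[171.9640696  334.77359669]
[297.03517612 472.18575545]
[[ 75  77  77  76  76  78  79  81  80  79  81  86  87  91]
 [ 75  73  73  74  74  75  77  77  81  86 124 131 112 101]
 [ 73  73  71  71  73  72  74  83  97 123 159 163 141 112]
 [ 74  70  72  68  70  80 101 129 142 155 164 162 161 140]
 [ 72  71  69  70  84 138 163 182 177 164 159 162 161 161]
 [ 77  74  70  85 127 190 179 172 204 178 162 160 160 159]
 [ 77  73  74  90 148 198 168 144 199 179 161 159 161 163]
 [ 76  74  74  79 117 171 175 171 174 165 161 161 159 163]
 [ 77  76  77  74  79 122 159 178 162 158 161 162 161 164]
 [ 86  77  79  77  76  79 118 156 164 161 161 163 161 163]
 [ 85  78  80  78  77  74  80 124 157 163 165 163 162 161]
 [ 88  77  77  75  77  76  76  85 129 157 163 164 160 161]
 [113  87  77  76  75  76  77  73  89 129 156 160 161 162]
 [127  98  81  81  75  77  73  73  74  93 127 156 162 160]
 [131 122 114  94  79  78  76  71  72  75  96 134 161 161]
 [136 135 133 119  91  77  78  72  74  73  80 105 140 160]
 [135 134 132 130  97  77  73  73  73  74  73  79 107 139]]
obs corner cover frame -31.997854981812395 68.14704902440972
obs corner cover frame -33.07154100073779 -62.37878399469018
hole cover frame -26.812781654682507 62.47788404426292
hole cover frame -27.783123477699192 -56.346500037524706
```

```bash
cat > m5.py <<'E'
from m3 import *
s,R=show(); y=R[:,1]; e=np.array([y[1],-y[0],0]); B=s["position"]-[0,0,66]
# top: sheet by depth
c=cs["top"]; z=np.load("s5t.npz"); P=c.cloud(z["d"]); L=(P-B)@np.c_[e,y,[0,0,1]]
m=(abs(L[...,2]+27)<9)&(abs(L[...,1])<85)&(L[...,0]>-60)&(L[...,0]<90)
Q=c.atz(np.argwhere(m)[:,::-1],B[2]-27)-B; a,b=Q@e,Q@y
print("top sheet px",m.sum(),"x",np.percentile(a,[0,2,98,100]).round(1),"y",np.percentile(b,[0,1,2,50,98,99,100]).round(1))
k=(a>42)&(a<64); print("nose strip y range",np.percentile(b[k],[0,1,3,97,99,100]).round(1),k.sum()); k=abs(b)<50; print("nose x",[np.round(a[k&(abs(b-q)<5)].max(),1) for q in(-45,-30,-15,0,15,30,45)])
t8=np.radians(8); yaw=np.radians(6); ex=np.array([np.cos(yaw),np.sin(yaw)]); ny=np.array([-ex[1],ex[0]]); O=np.array([570.2,-271.9])
for n in("top","scene"):
    for k,zz in(("fl",85),("fr",85),("bl",70),("br",70)):
        q=cs[n].atz(C[n][k],zz)[0,:2]-O; print(n,k,"roof-ish xy",(q@ex).round(1),(q@ny).round(1))
E
python3 m5.py | grep -v resid
```

```text
fl [322.1 170.2] [312.9 233.7] [ 590.8 -184.1   82.2] [1. 1.]
fr [381.4 162.7] [361.1 281.4] [ 608.5 -352.3   83.8] [0.9 0.9]
bl [326.4 201.4] [286.2 252.4] [ 504.9 -194.3   73.2] [0.1 0.1]
br [385.6 193.3] [330.5 306.2] [ 520.8 -362.8   66.5] [4.1 4.1]
t 6.75 pos [ 516.3 -276.7  219.1] toolY yaw 96.0 F [ 0.4  0.5 -1.7] M [0.03 0.02 0.  ] w 0.857 g 30.0
top sheet px 542 x [-32.3 -31.6  72.3  73.3] y [-64.5 -61.4 -58.7  -3.1  63.6  65.6  66.8]
nose strip y range [-49.6 -44.3 -40.7  63.1  65.8  66.6] 199
nose x [np.float64(72.3), np.float64(73.0), np.float64(73.0), np.float64(72.3), np.float64(71.3), np.float64(72.7), np.float64(72.4)]
top fl roof-ish xy 30.0 85.2
top fr roof-ish xy 30.2 -84.1
top bl roof-ish xy -56.6 83.4
top br roof-ish xy -55.5 -86.4
scene fl roof-ish xy 27.0 84.1
scene fr roof-ish xy 28.1 -83.9
scene bl roof-ish xy -55.1 85.6
scene br roof-ish xy -64.2 -84.5
```

```bash
python3 -c "
from h import *
to([513.1,-279.9,176],96)"
```

```text
t 6.75 pos [ 516.3 -276.7  219.1] toolY yaw 96.0 F [ 0.4  0.5 -1.7] M [0.03 0.02 0.  ] w 0.857 g 30.0
row shift [ 0.018 -0.015  0.215] turn 0.001
```

Emit:
apply_moves:
  deltas: [0.018, -0.015, 0, 0, 1, 0.018, -0.015, 0.07, 0, 1, 0.018, -0.015, 0.14, 0, 1, 0.018, -0.015, 0.2, 0, 1, 0.018, -0.015, 0.215, 0, 1, 0.018, -0.015, 0.215, 0, 1, 0.018, -0.015, 0.215, 0, 1]

```text
t: 7.45
position: [513.1, -281.1, 177.0]
eef_rot: [0.0, -0.053, 0.999, -0.0]
wrist_force: [1.1, 0.4, -1.1]
width: 0.855
grip_force: 30.0
```

```bash
python3 -c "
from h import *
to([513.1,-279.9,168],96)"
```

```text
t 7.45 pos [ 513.1 -281.1  177. ] toolY yaw 96.0 F [ 1.1  0.4 -1.1] M [ 0.04  0.06 -0.03] w 0.855 g 30.0
row shift [-0.001  0.006  0.045] turn 0.0
```

Emit:
apply_moves:
  deltas: [0, 0.005, 0.015, 0, 1, 0, 0.005, 0.025, 0, 1, 0, 0.005, 0.03, 0, 1, 0, 0.005, 0.03, 0, 1]

```text
t: 7.85
position: [512.6, -279.9, 170.5]
eef_rot: [-0.0, -0.053, 0.999, 0.0]
wrist_force: [0.9, -0.2, -1.6]
width: 0.855
grip_force: 30.0
```

Emit:
apply_moves:
  deltas: [0, 0, 0.01, 0, 1, 0, 0, 0.01, 0, 1]

```text
t: 8.05
position: [512.5, -279.9, 168.4]
eef_rot: [-0.0, -0.053, 0.999, 0.0]
wrist_force: [0.1, -0.3, -1.7]
width: 0.859
grip_force: 30.0
```

Emit:
apply_moves:
  deltas: [0, 0, 0.01, 0, 1, 0, 0, 0.01, 0, 1]

```text
t: 8.25
position: [512.5, -280.0, 166.9]
eef_rot: [-0.0, -0.053, 0.999, -0.0]
wrist_force: [-1.9, -0.6, 2.6]
width: 0.86
grip_force: 30.0
```

```bash
python3 m4.py s6
```

```text
t 8.25 pos [ 512.5 -280.   166.9] toolY yaw 96.0 F [-1.9 -0.6  2.6] M [0.25 0.24 0.13] w 0.860 g 30.0
sheet pts 153 152 pitch(nose up) 0.16 deg roll 0.14 z at bar -25.2 (-27 level)
```

Contact came at TCP z ≈ 167, as expected for the seat (the cheeks would give about 175). I'll press a bit so the cover pivots toward the roof slope.

Emit:
apply_moves:
  deltas: [0, 0, 0.01, 0, 1, 0, 0, 0.02, 0, 1, 0, 0, 0.025, 0, 1, 0, 0, 0.025, 0, 1]

```text
t: 8.75
position: [511.6, -280.2, 161.5]
eef_rot: [-0.001, -0.052, 0.999, 0.0]
wrist_force: [-5.8, -0.6, 5.3]
width: 0.859
grip_force: 30.0
```

```bash
python3 m4.py s7
```

```text
t 8.75 pos [ 511.6 -280.2  161.5] toolY yaw 96.0 F [-5.8 -0.6  5.3] M [0.16 0.87 0.08] w 0.859 g 30.0
sheet pts 149 148 pitch(nose up) 4.46 deg roll -0.01 z at bar -25.2 (-27 level)
```

View pics/s7.png

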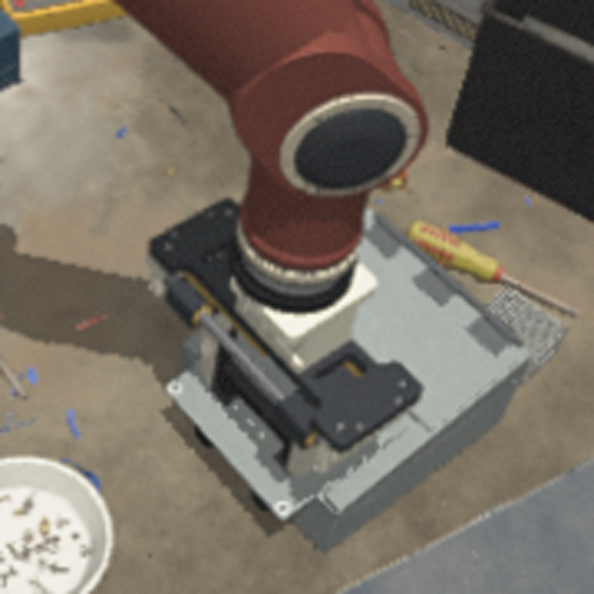

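The picture shows the cover pivoted onto the roof between the cheeks, with its holed front edge overhanging the box front. It now sits 3.5° off the roof plane. I'll slide it up the slope.

Emit:
apply_moves:
  deltas: [-0.015, 0, -0.002, 0, 1, -0.03, 0, -0.004, 0, 1, -0.045, 0, -0.006, 0, 1, -0.06, 0, -0.008, 0, 1, -0.06, 0, -0.008, 0, 1]

```text
t: 9.35
position: [524.2, -279.4, 163.3]
eef_rot: [-0.0, -0.052, 0.999, -0.0]
wrist_force: [-3.7, -0.6, 4.2]
width: 0.86
grip_force: 30.0
```

```bash
python3 m4.py s8
python3 - <<'E'
from h import *
# flap plane monitor (top depth) vs first picture
c=Cam("top"); P0=c.cloud(np.load("top0.npz")["d"]); P=c.cloud(np.load("s8t.npz")["d"])
m=(P[...,0]>640)&(P[...,0]<690)&(P[...,1]>-340)&(P[...,1]<-190)&(P[...,2]>70)&(P[...,2]<130)&(P0[...,2]<130)&(P0[...,2]>70)
print(m.sum(),"flap dz",np.median((P-P0)[m][:,2]))
E
```

```text
t 9.35 pos [ 524.2 -279.4  163.3] toolY yaw 96.0 F [-3.7 -0.6  4.2] M [0.16 0.6  0.07] w 0.860 g 30.0
sheet pts 161 161 pitch(nose up) 3.24 deg roll -0.37 z at bar -24.5 (-27 level)
958 flap dz -0.019936065693684668
```

Emit:
apply_moves:
  deltas: [-0.015, 0, -0.002, 0, 1, -0.03, 0, -0.004, 0, 1, -0.045, 0, -0.006, 0, 1, -0.06, 0, -0.008, 0, 1, -0.06, 0, -0.008, 0, 1]

```text
t: 9.95
position: [536.8, -277.7, 164.8]
eef_rot: [0.0, -0.052, 0.999, -0.0]
wrist_force: [-4.1, -2.4, 4.7]
width: 0.858
grip_force: 30.0
```

```bash
cat > m6.py <<'E'
from h import *
import sys
n=sys.argv[1]
P0=Cam("top").cloud(np.load("top0.npz")["d"]); P=Cam("top").cloud(np.load(n+"t.npz")["d"])
e=np.array([.9945,.1045]); rx=(P0[...,:2]-[570.4,-273.9])@e
for a,b in((32,60),(60,90),(90,120)):
    m=(rx>a)&(rx<b)&(P0[...,1]>-345)&(P0[...,1]<-185)&(abs(P[...,2]-90)<25)&(abs(P0[...,2]-90)<20)
    print("flap dz",a,b,m.sum(),np.median((P-P0)[m][:,2]).round(2) if m.any() else None)
E
python3 m4.py s9; python3 m6.py s9
```

```text
t 9.95 pos [ 536.8 -277.7  164.8] toolY yaw 96.0 F [-4.1 -2.4  4.7] M [0.06 0.49 0.01] w 0.858 g 30.0
sheet pts 175 172 pitch(nose up) 5.41 deg roll -0.02 z at bar -25.7 (-27 level)
flap dz 32 60 514 -0.22
flap dz 60 90 608 -0.27
flap dz 90 120 608 0.16
```

Emit:
apply_moves:
  deltas: [-0.015, 0, -0.002, 0, 1, -0.03, 0, -0.004, 0, 1, -0.045, 0, -0.006, 0, 1, -0.045, 0, -0.006, 0, 1]

```text
t: 10.45
position: [546.3, -276.2, 166.0]
eef_rot: [0.001, -0.053, 0.999, -0.0]
wrist_force: [-2.7, 0.1, 3.7]
width: 0.857
grip_force: 30.0
```

Emit:
apply_moves:
  deltas: [-0.01, 0, -0.0014, 0, 1, -0.02, 0, -0.0028, 0, 1, -0.02, 0, -0.0028, 0, 1]

```text
t: 10.75
position: [549.9, -275.9, 166.5]
eef_rot: [0.0, -0.053, 0.999, -0.0]
wrist_force: [-3.7, -0.8, 4.1]
width: 0.859
grip_force: 30.0
```

Not yet against the stop. I'll go on in small steps.

Emit:
apply_moves:
  deltas: [-0.01, 0, -0.0014, 0, 1, -0.01, 0, -0.0014, 0, 1]

```text
t: 10.95
position: [551.8, -275.7, 166.8]
eef_rot: [0.0, -0.053, 0.999, 0.0]
wrist_force: [-4.5, -0.7, 3.3]
width: 0.856
grip_force: 30.0
```

Emit:
apply_moves:
  deltas: [-0.01, 0, -0.0014, 0, 1, -0.01, 0, -0.0014, 0, 1]

```text
t: 11.15
position: [552.2, -275.7, 166.8]
eef_rot: [-0.002, -0.053, 0.999, 0.0]
wrist_force: [-5.4, 1.2, 5.5]
width: 0.859
grip_force: 30.0
```

```bash
python3 m4.py s10; python3 m6.py s10
```

```text
t 11.15 pos [ 552.2 -275.7  166.8] toolY yaw 96.0 F [-5.4  1.2  5.5] M [-0.07  1.03  0.12] w 0.859 g 30.0
sheet pts 208 187 pitch(nose up) 5.30 deg roll 0.15 z at bar -25.6 (-27 level)
flap dz 32 60 395 -0.27
flap dz 60 90 555 -0.01
flap dz 90 120 607 0.04
```

Emit:
apply_moves:
  deltas: [-0.015, 0, -0.002, 0, 1, -0.015, 0, -0.002, 0, 1]

```text
t: 11.45
position: [552.9, -275.8, 166.5]
eef_rot: [-0.005, -0.053, 0.999, 0.0]
wrist_force: [-9.0, -0.4, 5.0]
width: 0.861
grip_force: 30.0
```

Emit:
apply_moves:
  deltas: [0.003, 0, 0.01, 0, 1, 0.004, 0, 0.02, 0, 1, 0.004, 0, 0.02, 0, 1]

```text
t: 11.75
position: [552.9, -275.8, 163.7]
eef_rot: [-0.003, -0.052, 0.999, 0.0]
wrist_force: [-10.4, -1.0, 9.3]
width: 0.857
grip_force: 30.0
```

Emit:
apply_moves:
  deltas: [0.002, 0, 0.01, 0, 1, 0.002, 0, 0.015, 0, 1, 0.002, 0, 0.015, 0, 1]

```text
t: 12.05
position: [552.8, -275.8, 163.1]
eef_rot: [-0.003, -0.052, 0.999, 0.0]
wrist_force: [-11.5, 0.1, 20.6]
width: 0.858
grip_force: 30.0
```

```bash
python3 m4.py s11; python3 m6.py s11
```

```text
t 12.05 pos [ 552.8 -275.8  163.1] toolY yaw 96.0 F [-11.5   0.1  20.6] M [0.65 2.54 0.23] w 0.858 g 30.0
sheet pts 195 191 pitch(nose up) 6.98 deg roll 0.18 z at bar -24.4 (-27 level)
flap dz 32 60 386 -0.11
flap dz 60 90 546 0.09
flap dz 90 120 605 0.02
```

Run:
```python
from h import *
s,R=show(); c=Cam("scene"); fr=[grab_frame("scene") for _ in range(6)]
D=np.array([f[1] for f in fr]); D[D==0]=np.nan; d=np.nanmedian(D,0); p=fr[-1][0]
def fit(d,B,y,e):
    L=(c.cloud(d)-B)@np.c_[e,y,[0,0,1]]; z=L[...,2]; m=(abs(L[...,1])<60)&(L[...,0]>-33)&(L[...,0]<42)&(abs(z+27-.12*L[...,0])<7)
    A=np.c_[L[m][:,:2],np.ones(m.sum())]; k=np.ones(len(A),bool)
    for _ in range(6): co=np.linalg.lstsq(A[k],z[m][k],rcond=None)[0]; k=abs(z[m]-A@co)<2.5
    print(k.sum(),"pitch %.2f roll %.2f z0 %.2f"%(*np.degrees(np.arctan(co[:2])),co[2]), "x span",L[m][k][:,0].min().round(),L[m][k][:,0].max().round())
    return L
y=R[:,1]; e=np.array([y[1],-y[0],0]); B=s["position"]-[0,0,66]; L=fit(d,B,y,e)
# bare-roof reference from first picture: cheek tops (+-72..82 mm) slope in same frame
L0=(c.cloud(np.load("scene0.npz")["d"])-B)@np.c_[e,y,[0,0,1]]
m=(abs(abs(L0[...,1])-77)<5)&(L0[...,0]>-35)&(L0[...,0]<40)&(abs(L0[...,2]+20)<12); A=np.c_[L0[m][:,:2],np.ones(m.sum())]; co=np.linalg.lstsq(A,L0[m][:,2],rcond=None)[0]
print("cheeks",m.sum(),np.degrees(np.arctan(co[:2])).round(2),co[2].round(2),"(expect ~5 above sheet top)")
cv2.imwrite("pics/s12.png",cv2.resize(p[190:320,270:400,::-1],None,fx=4.5,fy=4.5,interpolation=cv2.INTER_CUBIC)); show()
```

```text
t 12.15 pos [ 552.8 -275.8  163.1] toolY yaw 96.0 F [-11.5   0.2  21.2] M [0.7  2.53 0.19] w 0.855 g 30.0
820 pitch 8.28 roll 0.13 z0 -25.15 x span -33.0 42.0
cheeks 284 [6.63 0.05] -21.03 (expect ~5 above sheet top)
t 12.45 pos [ 552.8 -275.8  163.1] toolY yaw 96.0 F [-12.    1.1  21.3] M [0.69 2.58 0.17] w 0.861 g 30.0<stdin>:3: RuntimeWarning: All-NaN slice encountered
```

View pics/s12.png

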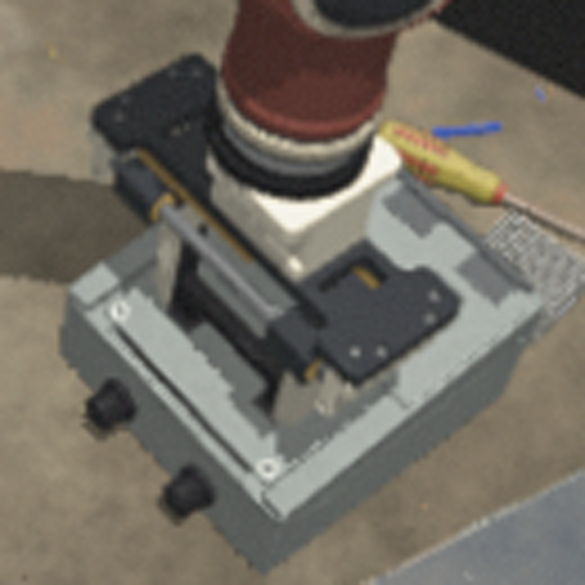

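The picture shows the cover flat between the cheeks, with only a thin dark strip of seal ahead of its front edge (120,330)–(250,465), as it should be when home. Fitted pitch is 8.3°, the flap has not moved, and the downward push is steady at 21 N.

```bash
python3 -c "
from plant import manip
print(manip.sign_off())"
```

```text
the job is handed in; nothing more can be done
None
```

The job is handed in at about 12.5 s: the cover is home under the flap, which stayed down, and the arm is still holding it pressed flat with about 21 N; the dish, screwdriver and meter were left alone.

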